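# Scoop shell blanks from under the draining rack

## Task

Three shell blanks have slipped under the draining rack. Slide the flat scoop along the bench under the rack's lip, gently, until it meets the low bar behind them, bring all three out together on the scoop and tip them into the large empty white bowl, then set the scoop back down flat on the bench, clear of the rack and the bowl. Do not touch the blanks with the fingers, leave the bowl standing where it is, and do not disturb the bottle, the tool and the bowl of beads.

Things in the scene. Friction and masses are not known exactly. Their poses are not given: they have to be found in the camera images.
- scoop_grip (a point): Grip point, mid-handle, of the steel hand scoop. Axes: x along the blade to the open nose, y across, z up from the blade. Black straight handle, 14 mm thick in y (flat sides), 18 mm the other way, rises from the back wall leaning back 32 degrees from vertical, along (-0.530, 0, 0.848), ends 30 mm past this point. Blade's middle is at (+87.0, 0, -82.1) mm from here. Scoop 0.2-0.3 kg
- scoop_blade (a point): Middle of the upper face of the scoop's blade, a flat steel plate 85 mm long (x), 94 mm wide (y), 2 mm thick, lying flat on the bench at the start. Nose edge at x = +42.5 mm, back wall 24 mm high at -42.5 mm, side walls 16 mm high leave 88 mm inside; the front is open. Axes as scoop_grip
- scoop: The whole scoop; origin on its underside, 2 mm below scoop_blade, same axes
- rack: Steel draining rack fixed to the bench: a grid of thin bars 280 mm wide (y), 170 mm deep (x), open in front. Origin on the bench below the middle of its front lip; x points into the rack, away from the robot; z up. Legs at y = +-134 mm. It and its parts bear pushes up to 40 N
- rack_lip (a point): Middle of the lower edge of the rack's front lip, 52 mm above the bench. On the bench under the rack a low steel bar, 14 mm high, runs across the full width, its near face 65 to 90 mm behind the lip: where is not reported, it must be felt. The blade only pushes the blanks ahead of it until they meet this bar; then they ride up, and when the nose meets the bar they are on the blade
- guard_top (a point): Middle of the top edge of a clear splash guard that stands on the lip, 280 mm wide, from 62 to 194 mm above the bench, leaning 20 degrees outward (its top is 48 mm in front of the lip): an upright gripper near the lip would strike it
- blank0_mid (a point): Centre of a shell blank: a cream disc of mother-of-pearl, 22 mm in diameter, 12 mm high, bevelled to 10 mm across its flat faces, 12 g, lying flat under the rack, centre 6 mm above the bench; slippery (friction about 0.3 on steel). The middle one of three
- blank1_mid (a point): Centre of the second blank, same shape, on the rack's +y side of the first
- blank2_mid (a point): Centre of the third blank, same shape, on the rack's -y side of the first
- blank0: The first blank, origin at its underside
- blank1: The second blank, origin at its underside
- blank2: The third blank, origin at its underside
- bowl: Large empty white bowl, loose, 160 mm across the rim, 50 mm high; origin at the centre of its underside, z up
- bottle: Bystander: white bottle, 60 mm in diameter, 130 mm high, origin at its underside
- hook_tool: Bystander: hand tool with a black handle lying on the bench, 170 mm long along x
- bead_bowl: Bystander: small white bowl with yellow beads, 104 mm across, 45 mm high, origin at its underside
Mind the look-alikes: they are no part of the job. What is shaped like the bowl but red is not meant.

How it is judged:
On the way, in this order (a step that is already met when the one before it is completed fails the run):
1. all three blanks lie together in the scoop, lifted off the bench and out from under the rack (height (world z) of scoop above 0.03 m and x of blank0_mid in the frame of scoop between -0.045 and 0.05 m and y of blank0_mid in the frame of scoop between -0.047 and 0.047 m and z of blank0_mid in the frame of scoop between 0 and 0.04 m and x of each of blank0_mid, blank1_mid, blank2_mid in the frame of rack below -0.012 m and x of blank1_mid in the frame of scoop between -0.045 and 0.05 m and y of blank1_mid in the frame of scoop between -0.047 and 0.047 m and z of blank1_mid in the frame of scoop between 0 and 0.04 m and x of blank2_mid in the frame of scoop between -0.045 and 0.05 m and y of blank2_mid in the frame of scoop between -0.047 and 0.047 m and z of blank2_mid in the frame of scoop between 0 and 0.04 m), for 0.2 s.
2. all three blanks are in the large bowl (horizontal distance between each of blank0_mid, blank1_mid, blank2_mid and bowl below 0.075 m and z of each of blank0_mid, blank1_mid, blank2_mid in the frame of bowl below 0.05 m), for 0.2 s.
At the end, for the whole second after the job is handed in: The blanks lie at rest in the large bowl (centres within 75 mm of its axis, below its rim); the bowl is upright within 40 mm of where it was; the scoop rests flat on the bench (3.5 degrees, 6 mm), not touching the bowl, its blade's middle at least 50 mm in front of the rack's lip (all of step 2 and linear speed of each of blank0, blank1, blank2 below 0.03 m/s and distance of bowl from where it was at the start of the episode below 0.04 m and angle between bowl's own z axis and vertical below 0.1 rad and angle between scoop's own z axis and vertical below 0.06 rad and height (world z) of scoop below 0.006 m and linear speed of scoop below 0.02 m/s and contact force between scoop and bowl below 0.2 N and x of scoop_blade in the frame of rack below -0.05 m).
It fails at once if the scoop or the arm pushes the rack, its guard or its bar with more than 40 N (contact force between any of scoop, the arm and rack above 40 N).
It fails at once if the fingers touch a blank (contact force between the fingers and blank0 above 0.3 N or contact force between the fingers and blank1 above 0.3 N or contact force between the fingers and blank2 above 0.3 N).
It fails at once if the bottle, the tool or the bowl of beads is moved by more than 25 mm (distance of any of bottle, hook_tool, bead_bowl from where it was at the start of the episode above 0.025 m).
It fails at once if the large bowl is tipped over (angle between bowl's own z axis and vertical above 0.6 rad).
It also fails if it takes over 72 s, if anything falls off the work surface, if the arm or the gripper's body presses on something with over 40 N, if the wrist force passes 120 N, or if a joint passes its speed limit or range.

## Robot

A 6-joint arm with a two-finger parallel gripper is mounted at the origin on the work surface. World frame = base frame: x ahead of the robot, y to its left, z up, the work surface at z = 0. Lengths are in m, angles in rad, forces in N, time in s.
With the tool pointing down it reaches from about 0.275 to 0.75 m from the base axis. Payload 10.2 kg.
Tool frame: the origin (TCP) lies at the very end of the fingers, on their centre line; the grasp point (between the pads) lies 19 mm behind it; z points along the fingers, y is the line along which they close (so a half turn about z gives the same grasp; the last joint's range is limited). The gripper opens to 88 mm and grips with 3 to 60 N. Pads are 18 mm wide; open, the fingers measure 123 mm over their backs; the gripper's body (75 mm by 187 mm) begins 45 mm behind the grasp point.
Start: joints at [0.992, 0.313, 1.498, -0, 1.331, -0.223], TCP at [0.183, 0.492, 0.239] pointing down, gripper open.
Joint ranges: [-2.94, 2.94], [-0.97, 2.17], [0.19, 2.56], [-1.23, 4.37], [0.02, 3.11], [-2.88, 2.88]. Speed limits (rad/s): [2.39, 2.39, 3.01, 3.14, 3.14, 3.14].

## Interface

Orientations are given as a rotation vector (axis times angle).
In Python, from plant import * gives the robot as it stands. The module is installed in compiled form; this text tells all that it offers. Calls block until the motion is done:
- movep(position, orientation): joint-space move of the TCP to a pose.
- move_straight(position, rot=None, feed=0.15, f_stop=None): straight line of the TCP; rot=None keeps the orientation; feed is the mean speed in m/s. With f_stop (N) it stops when the force on the tool has changed by that much, and returns True; else False.
- movej(angles): joint-space move.
- ungrasp() and gripper_close(): open the fingers fully, or close them until they stop; the grip force is fixed at half the most.
- dwell(seconds).
- inverse_kinematics(position, orientation): joint angles nearest the present ones, or None.
- get_state(): the state.
- read_camera(name): name is "scene" or "side" or "wrist"; returns a dict with "pixels" (480x640x3 uint8, red, green, blue), "camera_matrix" (3x3 intrinsics, pixels), "world_from_camera" (4x4, takes a point from camera to world coordinates). Camera axes: x right, y up, looking along -z (the intrinsics and any distortion apply to the point x, -y, -z); pixel columns grow to the right and rows downward; lengths in m; the calibration is good to about 2 mm. The wrist camera is an equidistant fisheye: a pixel r from the principal point sees the ray r / f radians off the axis. A picture is of the moment at which its call begins. There is no depth.
A pose or a line that the arm cannot do raises MotionError and nothing moves.
- sign_off(): hands the job in; it is judged then, once.
The state is a dict: "t": time; "q": joint angles; "joint_vel": joint speeds; "joint_efforts": joint torques, N m; "tool_pos": TCP position; "orientation": TCP orientation; "ft_force": force on the tool from outside, world axes, zero at the start; "wrist_torque": the same for the moment, N m; "width": opening from 0.0 (shut) to 1.0 (fully open); "finger_force": force on a finger pad.
Only numpy, scipy, OpenCV 4.12 (cv2) and the standard library are available. Lean on these libraries where they do the work, as an engineer would, in place of code of your own. Each camera call takes 0.05 s, during which the arm holds its last target. There are 200 camera calls.

## Working session

There is one attempt and no reset: what is moved stays moved. The work goes in short steps, each a Python script; the robot and the scene stay as the last script left them, time stands still between calls to the robot, and variables do not carry over. Pictures are saved under pics/ and viewed, at most 10 in all, crops included, and the job is handed in when it is done.

```bash
mkdir -p pics
python3 - <<'E'
from plant import *
import cv2,numpy as np,pickle
D={}
for n in("scene","side","wrist"):
    c=read_camera(n);D[n]=c;cv2.imwrite(f"pics/{n}0.png",c["pixels"][:,:,::-1])
    print(n,np.round(c["camera_matrix"],1).tolist(),np.round(c["world_from_camera"],3).tolist())
pickle.dump(D,open("d0.pkl","wb"));print(get_state())
E
```

```text
scene [[466.6, 0.0, 319.0], [0.0, 466.6, 245.9], [0.0, 0.0, 1.0]] [[-0.637, -0.602, 0.482, 0.977], [0.771, -0.503, 0.39, 0.278], [0.008, 0.62, 0.785, 0.803], [0.0, 0.0, 0.0, 1.0]]
side [[589.2, 0.0, 326.0], [0.0, 589.2, 235.5], [0.0, 0.0, 1.0]] [[-0.998, 0.035, -0.045, 0.544], [-0.057, -0.5, 0.864, 0.846], [0.008, 0.865, 0.501, 0.663], [0.0, 0.0, 0.0, 1.0]]
wrist [[371.6, 0.0, 322.1], [0.0, 371.6, 242.3], [0.0, 0.0, 1.0]] [[0.349, -0.89, -0.294, 0.105], [0.937, 0.331, 0.11, 0.52], [-0.0, -0.314, 0.949, 0.385], [0.0, 0.0, 0.0, 1.0]]
{'t': 0.15, 'q': array([ 9.91605739e-01,  3.13324312e-01,  1.49820212e+00, -1.12586339e-05,
        1.33099444e+00, -2.23380784e-01]), 'joint_vel': array([ 0.00111593, -0.00030504, -0.00093442, -0.00066766, -0.00088606,
        0.00049554]), 'joint_efforts': array([ 7.37495120e-04, -4.02305818e+01, -2.52318943e+01,  6.93879509e-02,
        3.43398540e-02, -6.28449357e-05]), 'tool_pos': array([0.18279592, 0.49197387, 0.23831384]), 'orientation': array([-5.55894585e-01, -3.09166122e+00,  1.34877110e-03]), 'ft_force': array([-0.62134015,  0.64057989, -0.63871628]), 'wrist_torque': array([-0.01184721,  0.03163251, -0.05232564]), 'finger_force': 0.0, 'width': 0.9965103967134743}
```

View pics/scene0.png

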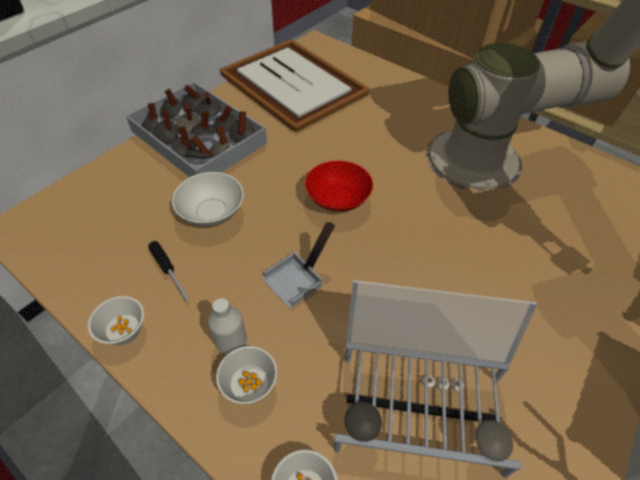

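View pics/side0.png

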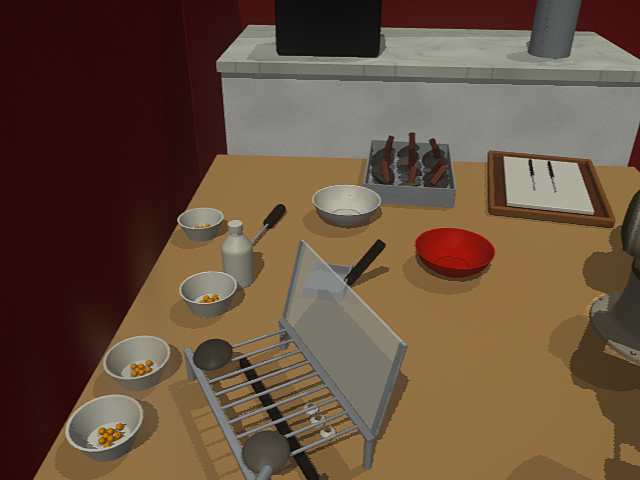

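Scene view: scoop at about (293,279), handle tip (331,226); rack lip roughly (347,350)–(507,368), blanks at (428,381), (443,384), (457,385), bar at (348,400)–(495,415). Bowl candidates: white bowl (208,198), red bowl (339,187, excluded by its colour), and small bowls with beads. The large, white, empty one is at (208,198). An enlarged mosaic will confirm this.

```bash
cat > h.py <<'E'
import numpy as np,pickle
def ray(c,u,v):
    K=c["camera_matrix"];T=c["world_from_camera"]
    d=T[:3,:3]@np.array([(u-K[0,2])/K[0,0],-(v-K[1,2])/K[1,1],-1.]);return T[:3,3],d/np.linalg.norm(d)
def plane(c,u,v,z=0):
    o,d=ray(c,u,v);return o+d*(z-o[2])/d[2]
def tri(rs):
    A=sum(np.eye(3)-np.outer(d,d) for o,d in rs);b=sum((np.eye(3)-np.outer(d,d))@o for o,d in rs);return np.linalg.solve(A,b)
def proj(c,p):
    T=c["world_from_camera"];q=T[:3,:3].T@(np.asarray(p)-T[:3,3]);K=c["camera_matrix"]
    return np.array([K[0,2]-K[0,0]*q[0]/q[2],K[1,2]+K[1,1]*q[1]/q[2]])
E
python3 - <<'E'
import cv2,pickle,numpy as np
from h import *
D=pickle.load(open("d0.pkl","rb"))
s=D["scene"]["pixels"][:,:,::-1];d=D["side"]["pixels"][:,:,::-1]
def cr(im,x,y,w,h,W,H): return cv2.resize(im[y:y+h,x:x+w],(W,H),interpolation=cv2.INTER_CUBIC)
# scene: x160..360,y160..310 (x2)   etc
m=np.zeros((600,800,3),np.uint8)
m[:300,:400]=cr(s,250,210,100,100,400,400)[:300]
m[:300,400:]=cr(s,330,270,200,150,400,300)
m[300:,:400]=cr(d,290,225,100,75,400,300)
m[300:,400:]=cr(d,180,230,240,180,400,300)
cv2.imwrite("pics/mos.png",m)
hs=cv2.cvtColor(s,cv2.COLOR_BGR2HSV)
E
```

```text
(no output)
```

View pics/mos.png

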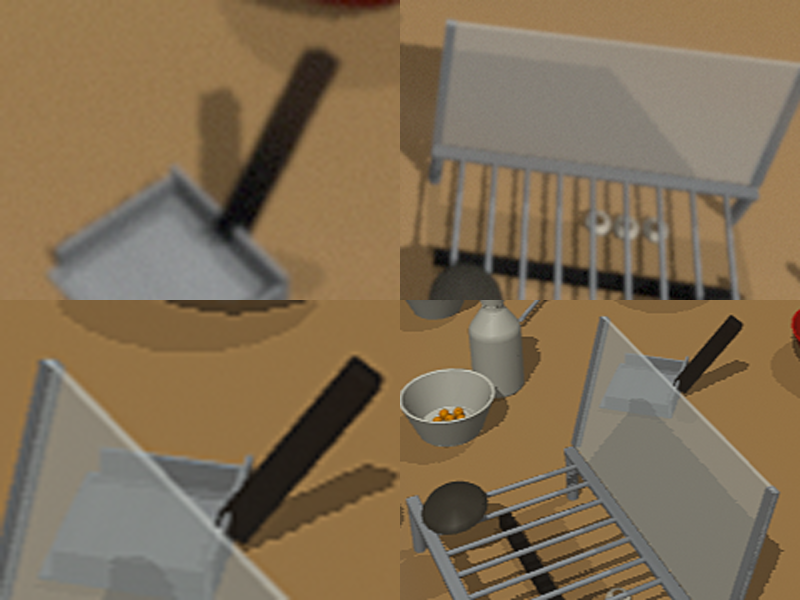

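Run:
```python
import cv2
from h import *
D=pickle.load(open("d0.pkl","rb"));S=D["scene"];W=D["side"]
np.set_printoptions(precision=4,suppress=True)
t=lambda a,b:tri([ray(S,*a),ray(W,*b)])
print("htip",t((330.5,223.8),(380.8,243)),"hbase",t((309.2,266.2),(348.8,282.5)))
print("backL top",t((293.8,253),(352.5,264.5)),plane(S,293.8,253,.026),"backR",plane(S,322,279.5,.026))
print("noseL",plane(S,263,277.5,.0))
print("noseR",plane(S,292,305,.0))
print("lip L",t((348.5,347),(282,323)),plane(S,348.5,347,.056),"lip R",plane(S,508.5,366,.056),t((508.5,366),(370,437)))
print("gt L",t((353.5,281),(301.8,242)),"gt R",t((530,302.5),(403.2,344)))
for p in((429,381.5),(443.5,383.5),(457.5,385)): print("blank",plane(S,*p,.008))
for p in((312,409),(317,419),(327,432)): print("blankS",plane(W,*p,.008))
for p in ((348,397),(347,402),(494,412),(495,417)): print("bar",plane(S,*p,.014),plane(S,*p,0))
# bowls
for n,c,lo in(("scene",S,(165,165,250,235)),("side",W,(305,178,388,232))):
    im=c["pixels"][:,:,::-1];x0,y0,x1,y1=lo
    hs=cv2.cvtColor(im,cv2.COLOR_BGR2HSV)[y0:y1,x0:x1]
    m=((hs[...,1]<60)&(hs[...,2]>100)).astype(np.uint8)
    k,l,st,ce=cv2.connectedComponentsWithStats(m);i=1+st[1:,4].argmax();print(n,st[i]+np.array([x0,y0,0,0,0]),ce[i]+[x0,y0])
for p in((173,197),(244,190),(208,173)): print("rim",plane(S,*p,.05))
for p in((313,203),(381,205),(347,187)): print("rimS",plane(W,*p,.05))
print("bottle",plane(S,231,345,.0),"bead",plane(S,247,370,.045),plane(S,117,320,.045),"tool",plane(S,155,246,.01),plane(S,186,299,.005))
print("red",plane(S,339,185,.05), 'baseL',plane(W,192,295,.0))
```

```text
htip [ 0.4932 -0.0852  0.1103] hbase [ 0.5482 -0.0949  0.0148]
backL top [ 0.5447 -0.1396  0.0247] [ 0.5483 -0.1369  0.026 ] backR [ 0.5623 -0.0491  0.026 ]
noseL [ 0.6232 -0.1574  0.    ]
noseR [ 0.6341 -0.0671  0.    ]
lip L [0.6562 0.0876 0.0536] [0.6585 0.089  0.056 ] lip R [0.5122 0.3198 0.056 ] [0.5139 0.3191 0.0603]
gt L [0.623  0.0619 0.1951] gt R [0.4796 0.2917 0.1932]
blank [0.5997 0.2268 0.008 ]
blank [0.5865 0.2484 0.008 ]
blank [0.5731 0.2688 0.008 ]
blankS [0.5952 0.2262 0.008 ]
blankS [0.5865 0.2447 0.008 ]
blankS [0.5708 0.2675 0.008 ]
bar [0.7155 0.1344 0.014 ] [0.7109 0.1319 0.    ]
bar [0.7235 0.1384 0.014 ] [0.719  0.1359 0.    ]
bar [0.5784 0.3397 0.014 ] [0.5714 0.3408 0.    ]
bar [0.585  0.3448 0.014 ] [0.5781 0.346  0.    ]
scene [ 172  169   72   55 2919] [207.333  196.9853]
side [ 312  185   69   31 1664] [346.2819 199.6154]
rim [ 0.6165 -0.4358  0.05  ]
rim [ 0.499  -0.3301  0.05  ]
rim [ 0.5135 -0.4345  0.05  ]
rimS [ 0.638  -0.3573  0.05  ]
rimS [ 0.4823 -0.3585  0.05  ]
rimS [ 0.5623 -0.4484  0.05  ]
bottle [ 0.7724 -0.0972  0.    ] bead [ 0.7989 -0.0213  0.045 ] [ 0.8826 -0.2729  0.045 ] tool [ 0.7174 -0.388   0.01  ] [ 0.7613 -0.2366  0.005 ]
red [ 0.3477 -0.1748  0.05  ] baseL [ 0.8463 -0.0533  0.    ]
```

Mosaic: the scoop handle base is at (309,266), tip at (330,224), with its yaw about -11°. The rack lip runs (348,346)–(508,366). The handle stands clear of everything, and the large empty white bowl is the one at world (0.559,-0.367). Next I'll check IK along the plan, then grasp.

```bash
cat >> h.py <<'E'
from scipy.spatial.transform import Rotation as R
A=np.deg2rad(38)
RST=np.array([[-np.cos(A),0,np.sin(A)],[0,1,0],[-np.sin(A),0,-np.cos(A)]])  # tool axes in scoop frame
G=np.array([-.087,0,.0821])
TCP=G+.019*RST[:,2]                 # TCP in blade frame
LIP=np.array([.585,.204,0]);RY=np.deg2rad(32)
RR=R.from_euler('z',RY).as_matrix()
BOWL=np.array([.559,-.367,0])
def pose(blade,yaw,pitch=0,off=(0,0,0)):
    """TCP pose for the blade middle at 'blade' (world); off in tool frame"""
    Rs=R.from_euler('ZY',[yaw,pitch]).as_matrix()
    return np.asarray(blade)+Rs@(TCP+RST@np.array(off)),R.from_matrix(Rs@RST).as_rotvec()
def rk(x,y,z): return LIP+RR@np.array([x,y,z])
def blade_of(st):
    Rt=R.from_rotvec(st["orientation"]).as_matrix();Rs=Rt@RST.T
    return st["tool_pos"]-Rs@TCP,Rs
E
python3 - <<'E'
from plant import *
from h import *
B=np.array([.593,-.104,.002]);Y=np.deg2rad(-11)
yb=np.arctan2(BOWL[1],BOWL[0])
def over(d,z,p):   # nose at bowl axis - d, height z
    Rs=R.from_euler('ZY',[yb,p]).as_matrix()
    return BOWL+np.array([-d*np.cos(yb),-d*np.sin(yb),z])-Rs@np.array([.0425,0,0])
for n,a in dict(pre=(B,Y,0,(0,0,-.1)),g=(B,Y),up=(B+[0,0,.06],Y),wp=(rk(-.14,.0,.05),RY),st=(rk(-.085,.0365,.002),RY),
  end=(rk(.045,.0365,.002),RY),lift=(rk(-.14,.0365,.1),RY,-.2),bo=(over(.02,.12,-.2),yb,-.2),tip=(over(.025,.055,.9),yb,.9)).items():
    q=inverse_kinematics(*pose(*a));print(n,None if q is None else np.round(q,2))
try:
    movep(*pose(B,Y,0,(0,0,-.1)));move_straight(*pose(B,Y),feed=.08)
    gripper_close();s=get_state();print(s["t"],s["width"],s["finger_force"],s["ft_force"],s["tool_pos"])
    for n in("scene","side"):
        c=read_camera(n);pickle.dump(c,open(n+"1.pkl","wb"))
    import cv2;cv2.imwrite("pics/g.png",np.hstack([cv2.resize(pickle.load(open(n+"1.pkl","rb"))["pixels"][y:y+150,x:x+100,::-1],(400,600),interpolation=2) for n,x,y in(("scene",250,170),("side",290,175))]))
except MotionError as e: print("ERR",e)
E
```

```text
pre [-0.54  0.05  2.26  0.82  0.29 -2.65]
g [-0.48  0.37  2.16  1.71  0.18  2.77]
up [-0.48  0.22  2.12  0.84  0.23 -2.63]
wp [-0.41  0.04  2.39  1.12  0.6   2.82]
st [-0.16  0.26  2.34  1.55  0.42  2.56]
end None
lift [-0.51 -0.12  2.54  1.35  0.75  2.58]
bo [-0.94  0.14  2.23  1.78  0.28  2.68]
tip [-0.75  0.71  1.03 -0.04  1.64 -1.74]
ERR the arm cannot follow that straight line within its joint ranges
```

The joints are close to a wrist singularity (j5≈0) at this tilt, so I'll scan tilt and flip combinations for a path that works throughout.

```bash
sed -i 's/^A=.*/A=0.6/; /^RST=/d; /^TCP=/d' h.py
cat >> h.py <<'E'
def setgrip(deg,f=1):
    global RST,TCP
    A=np.deg2rad(deg)
    RST=np.array([[-f*np.cos(A),0,np.sin(A)],[0,f,0],[-f*np.sin(A),0,-np.cos(A)]])
    TCP=G+.019*RST[:,2]
yb=np.arctan2(BOWL[1],BOWL[0])
def over(d,z,p,yaw=yb):
    Rs=R.from_euler('ZY',[yaw,p]).as_matrix()
    return BOWL+np.array([-d*np.cos(yaw),-d*np.sin(yaw),z])-Rs@np.array([.0425,0,0])
B=np.array([.593,-.104,.002]);Y=np.deg2rad(-11)
E
python3 - <<'E'
from plant import *
import h
from h import *
print(np.round(get_state()["q"],2))
for f in(1,-1):
  for a in(20,30,40,50,60,70):
    setgrip(a,f);print("A",a,f)
    for n,x in dict(pre=(B,Y,0,(0,0,-.08)),g=(B,Y),st=(rk(-.085,.0365,.002),RY),
      end=(rk(.03,.0365,.002),RY),lift=(rk(-.1,.0365,.1),RY,-.2),bo=(over(.02,.12,-.15),yb,-.15),tip=(over(.025,.055,.8),yb,.8)).items():
        q=inverse_kinematics(*pose(*x));print("  ",n,None if q is None else np.round(q,2))
E
```

```text
[-0.54  0.05  2.26  0.82  0.29 -2.65]
A 20 1
   pre [-0.45  0.2   1.97  0.15  0.64 -1.94]
   g [-0.44  0.39  1.96  0.19  0.46 -1.97]
   st [-0.04  0.27  2.15  0.44  0.47 -2.54]
   end [ 0.1   0.46  1.84  0.3   0.54 -2.26]
   lift [-0.18 -0.01  2.27  0.7   0.58 -2.85]
   bo [-0.88  0.16  1.99  0.28  0.52 -2.08]
   tip [-0.75  0.8   0.92 -0.07  1.87 -1.74]
A 30 1
   pre [-0.49  0.14  2.13  0.39  0.4  -2.19]
   g [-0.46  0.37  2.08  0.61  0.23 -2.4 ]
   st None
   end [ 0.07  0.44  1.95  0.72  0.37 -2.69]
   lift None
   bo [-0.9   0.13  2.1   0.67  0.33 -2.47]
   tip [-0.75  0.7   1.06 -0.05  1.65 -1.74]
A 40 1
   pre None
   g [-0.48  0.37  2.18  1.98  0.2   2.5 ]
   st [-0.18  0.27  2.36  1.66  0.45  2.44]
   end [0.03 0.44 2.05 1.5  0.33 2.8 ]
   lift [-0.36 -0.01  2.47  1.54  0.67  2.5 ]
   bo [-0.93  0.13  2.21  1.61  0.26  2.86]
   tip [-0.76  0.6   1.21 -0.02  1.43 -1.75]
A 50 1
   pre [-0.58  0.15  2.41  2.25  0.38  2.17]
   g [-0.51  0.41  2.26  2.56  0.45  1.9 ]
   st [-0.25  0.33  2.44  2.01  0.66  2.01]
   end [-0.01  0.47  2.14  2.07  0.49  2.19]
   lift [-0.45  0.08  2.56
[... 1756 characters left out ...]
 2.14  2.07  0.49 -0.95]
   lift [-0.45  0.08  2.56  1.81  0.87 -1.  ]
   bo [-0.96  0.16  2.3   2.31  0.44 -0.99]
   tip [-0.78  0.51  1.35  0.02  1.21  1.37]
A 60 -1
   pre [-0.64  0.27  2.52  2.55  0.73 -1.34]
   g [-0.53  0.49  2.33  2.7   0.75 -1.42]
   st [-0.32  0.45  2.5   2.16  0.94 -1.39]
   end [-0.05  0.53  2.2   2.32  0.74 -1.23]
   lift None
   bo [-0.99  0.24  2.37  2.56  0.73 -1.27]
   tip [-0.79  0.43  1.49  0.06  0.98  1.33]
A 70 -1
   pre None
   g [-0.55  0.61  2.37  2.75  1.07 -1.51]
   st [-0.38  0.62  2.54  2.2   1.23 -1.58]
   end [-0.08  0.63  2.24  2.42  1.01 -1.38]
   lift None
   bo [-1.    0.36  2.42  2.66  1.04 -1.4 ]
   tip [-0.81  0.37  1.62  0.14  0.75  1.26]
```

```bash
echo 'setgrip(45,-1)' >> h.py
python3 - <<'E'
from plant import *
from h import *
import cv2
try:
    movep(*pose(B,Y,0,(0,0,-.08)));print(np.round(get_state()["q"],2));move_straight(*pose(B,Y),feed=.08)
    gripper_close();s=get_state();print(s["t"],s["width"],s["finger_force"],s["ft_force"],s["tool_pos"],pose(B,Y)[0])
    P=[]
    for n,x,y in(("scene",250,170),("side",290,175)):
        c=read_camera(n);pickle.dump(c,open(n+"1.pkl","wb"));P.append(cv2.resize(c["pixels"][y:y+150,x:x+100,::-1],(400,600),interpolation=2))
    cv2.imwrite("pics/g.png",np.hstack(P))
except MotionError as e: print("ERR",e)
E
```

```text
[-0.56  0.12  2.34  1.85  0.27 -0.55]
6.4833 0.1573080635691435 29.983452775049955 [-0.13541679  0.31559391  0.3761512 ] [ 0.52078042 -0.08996012  0.07065289] [ 0.52078662 -0.08996314  0.07066497]
```

View pics/g.png

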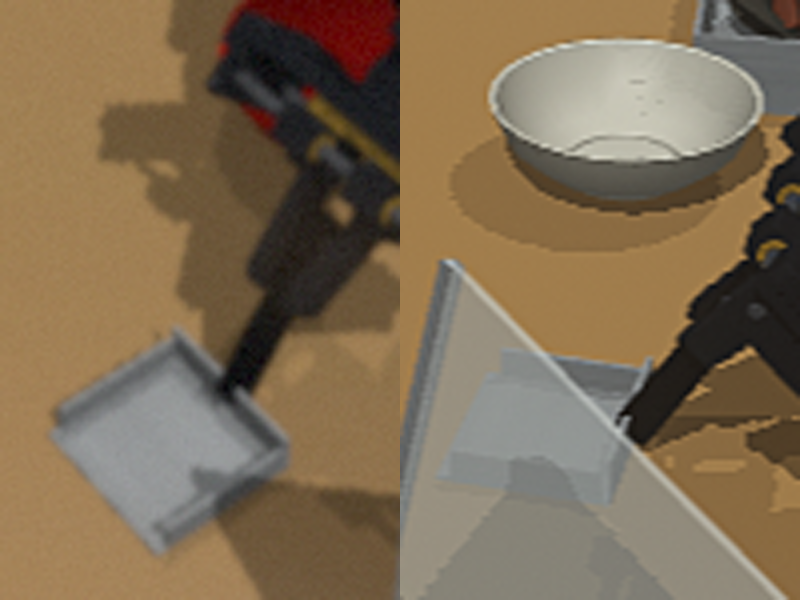

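The grasp is good: finger opening is 13.8 mm, matching the handle. The scene crop shows the blade still flat with corners where I predicted, and the side crop confirms the target bowl is white and empty. Now I'll carry the scoop flat to the front of the rack.

Run:
```python
from plant import *
from h import *
import cv2
try:
    move_straight(*pose(B+[0,0,.04],Y),feed=.06)
    f0=get_state()["ft_force"]
    movep(*pose(rk(-.13,.0365,.05),RY))
    r=move_straight(*pose(rk(-.10,.0365,.012),RY),feed=.08)
    r=move_straight(pose(rk(-.10,.0365,-.004),RY)[0],feed=.015,f_stop=2.5)
    s=get_state();b,Rs=blade_of(s);print(s["t"],r,s["ft_force"],f0,s["wrist_torque"],"blade",b,"q",s["q"],s["width"])
    P=[]
    for n,x,y in(("scene",360,270),("side",290,275)):
        c=read_camera(n);pickle.dump(c,open(n+"2.pkl","wb"));P.append(cv2.resize(c["pixels"][y:y+150,x:x+100,::-1],(400,600),interpolation=2))
    cv2.imwrite("pics/s.png",np.hstack(P))
except MotionError as e: print("ERR",e)
```

```text
9.8167 True [ 0.3112431  -0.29603377  1.23564985] [ 0.18878077 -0.24455391 -2.0527415 ] [-0.08846548  0.01218066 -0.04420173] blade [0.48093801 0.1820141  0.00191936] q [-0.25419834  0.27534378  2.43883789  1.85393535  0.56462375 -0.97275245] 0.15463666357488384
```

View pics/s.png

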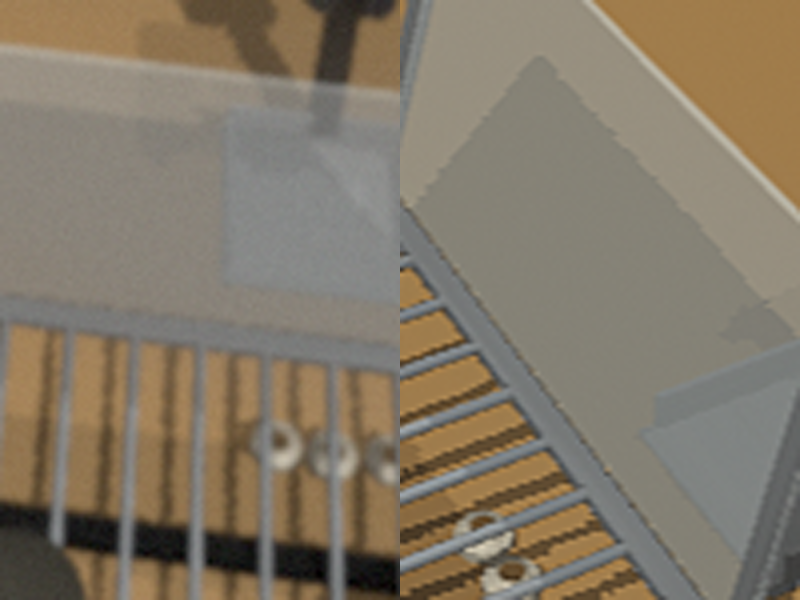

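Run:
```python
from h import *
import cv2
c=pickle.load(open("scene2.pkl","rb"))
for n,p,z in(("noseL",(416,341),.002),("backL",(416.2,296.5),.02),("b2",(429.3,381.3),.008),("b0",(443.5,383.8),.008)):
    print(n,RR.T@(plane(c,*p,z)-LIP))
cv2.imwrite("pics/s2.png",cv2.resize(c["pixels"][270:420,380:540,::-1],(800,750),interpolation=2)[:600])
for y in(-.047,.047):print("pred",proj(c,rk(-.0575,.0365+y,.002)),proj(c,rk(-.1425,.0365+y,.002)))
```

```text
noseL [-0.05492791 -0.01057947  0.002     ]
backL [-0.14270393 -0.01354864  0.02      ]
b2 [0.02409911 0.012069   0.008     ]
b0 [0.02534583 0.03688715 0.008     ]
pred [416.04713665 339.77819948] [416.19549741 301.56649102]
pred [466.4841349  345.94117442] [463.79095078 307.08914642]
```

View pics/s2.png

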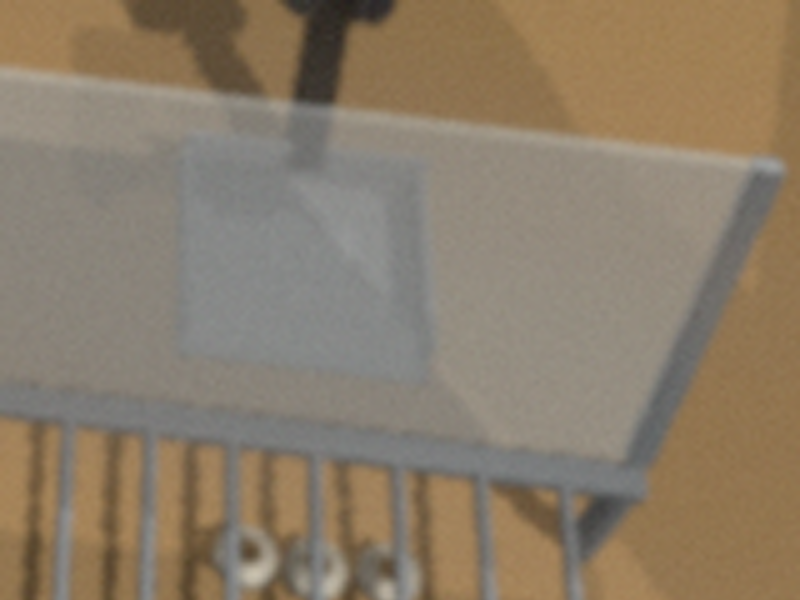

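Both views agree: the blade spans (181–430 px in the crop), centred on the three blanks with about 8 mm clearance on each side. Next is the gentle push.

Run:
```python
from plant import *
from h import *
import cv2
try:
    s=get_state();dz=blade_of(s)[0][2]-.0003
    r0=move_straight(pose(rk(-.01,.0365,dz),RY)[0],feed=.05,f_stop=8)
    s=get_state();print(r0,s["t"],s["ft_force"],RR.T@(blade_of(s)[0]-LIP)+[.0425,0,0])
    r=move_straight(pose(rk(.055,.0365,dz),RY)[0],feed=.02,f_stop=7)
    s=get_state();print(r,s["t"],RR.T@s["ft_force"],RR.T@(blade_of(s)[0]-LIP)+[.0425,0,0])
    c=read_camera("scene");d=read_camera("side")
    cv2.imwrite("pics/p.png",np.hstack([cv2.resize(c["pixels"][330:430,390:490,::-1],(400,400),interpolation=2),cv2.resize(d["pixels"][350:450,270:370,::-1],(400,400),interpolation=2)]))
except MotionError as e: print("ERR",e)
```

```text
True 10.15 [-0.60038434 -0.32847731  1.66799779] [-0.05730505  0.03653189  0.00192431]
True 14.9667 [ 0.50381248 -0.58526592  0.75845094] [0.05117466 0.0363564  0.00196398]
```

View pics/p.png

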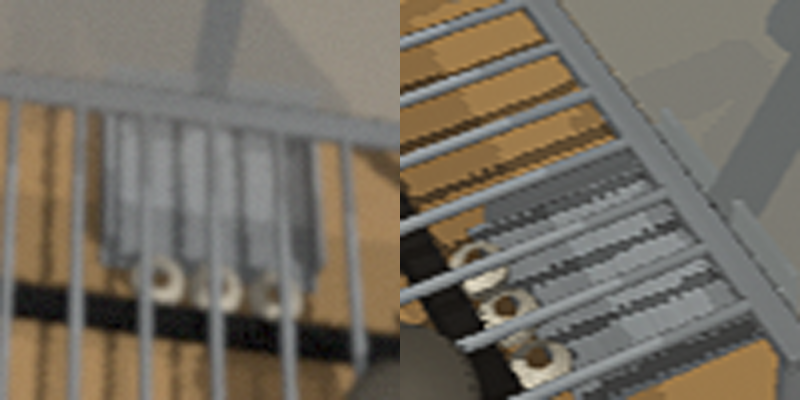

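The image shows the three blanks lined up between nose and bar, starting to ride up. I'll continue with a higher stop threshold, well below 40 N.

Run:
```python
from plant import *
from h import *
import cv2
try:
    dz=.0017
    for i in range(2):
        r=move_straight(pose(rk(.055,.0365,dz),RY)[0],feed=.02,f_stop=14)
        s=get_state();print(r,s["t"],RR.T@s["ft_force"],RR.T@(blade_of(s)[0]-LIP)+[.0425,0,0])
        if s["t"]>24 or (RR.T@(blade_of(s)[0]-LIP))[0]>.024: break
    c=read_camera("scene");d=read_camera("side")
    cv2.imwrite("pics/p2.png",np.hstack([cv2.resize(c["pixels"][330:430,390:490,::-1],(400,400),interpolation=2),cv2.resize(d["pixels"][350:450,270:370,::-1],(400,400),interpolation=2)]))
except MotionError as e: print("ERR",e)
```

```text
True 16.1917 [-3.23271484  0.9776661   4.96206641] [0.06893891 0.03656121 0.00191505]
```

View pics/p2.png

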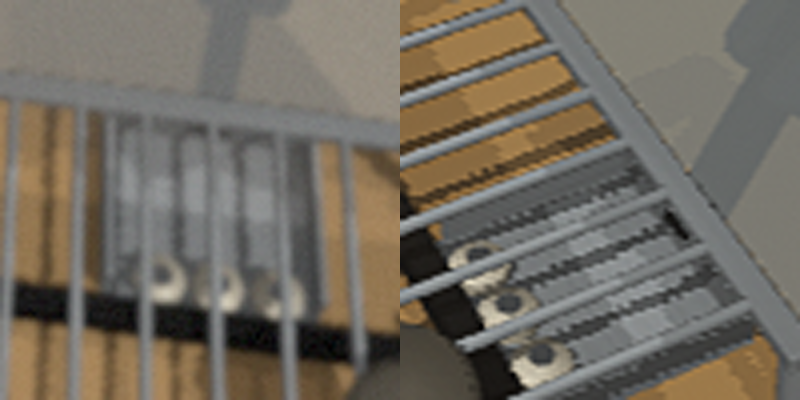

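The nose is at the bar (69 mm) and the stop came as expected. All three blanks now sit on the blade, at (160,278), (220,283) and (280,293) in the crop. I'll draw out slowly, then tilt the nose up and lift.

Run:
```python
from plant import *
from h import *
import cv2
try:
    move_straight(pose(rk(.015,.0365,.0022),RY)[0],feed=.025)
    move_straight(pose(rk(-.075,.0365,.0025),RY)[0],feed=.045)
    move_straight(*pose(rk(-.085,.0365,.02),RY,-.2),feed=.02)
    s=get_state();print(s["t"],RR.T@(blade_of(s)[0]-LIP),s["ft_force"],s["q"])
    c=read_camera("scene");d=read_camera("side")
    cv2.imwrite("pics/o.png",np.hstack([cv2.resize(c["pixels"][270:370,390:490,::-1],(400,400),interpolation=2),cv2.resize(d["pixels"][320:420,320:420,::-1],(400,400),interpolation=2)]))
except MotionError as e: print("ERR",e,get_state()["t"])
```

```text
20.3083 [-0.08481542  0.03639726  0.02014635] [ 0.02134744 -0.33558739 -3.00225585] [-0.34590201  0.39703066  2.52207476  2.09727366  0.85986942 -1.34047253]
```

View pics/o.png

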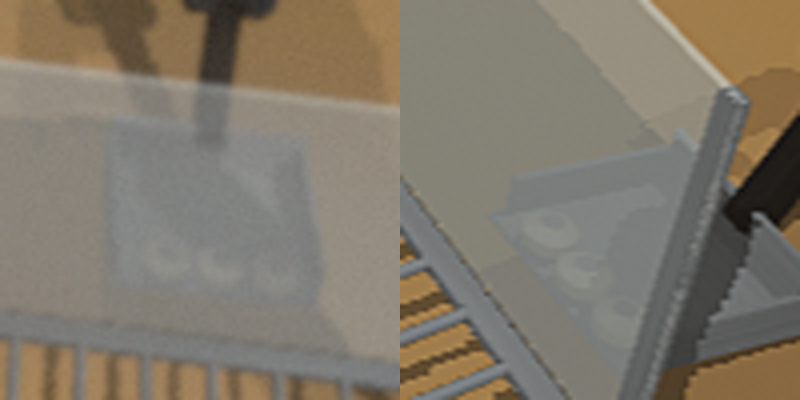

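All three blanks lie on the blade, at (165,258), (220,265) and (275,275) in the crop. Now I'll lift and carry them to the bowl.

Run:
```python
from plant import *
from h import *
d=np.deg2rad
try:
    move_straight(*pose(rk(-.085,.0365,.075),RY,-.17),feed=.05)
    dwell(.3);print(get_state()["t"],get_state()["ft_force"])
    move_straight(*pose(np.array([.52,.06,.09]),d(12),-.17),feed=.09)
    move_straight(*pose(np.array([.54,-.12,.10]),d(-12),-.17),feed=.09)
    move_straight(*pose(over(.03,.11,-.17),yb,-.17),feed=.09)
except MotionError as e: print("ERR",e)
s=get_state();print(s["t"],blade_of(s)[0],s["q"],s["ft_force"])
for p,z in((0,.09),(.2,.075),(.4,.06),(.6,.055),(.8,.055)): print(p,inverse_kinematics(*pose(over(.03,z,p),yb,p)))
import cv2
cv2.imwrite("pics/b.png",read_camera("scene")["pixels"][120:340,100:400,::-1])
```

```text
22.0083 [-0.39430785 -0.1623228  -2.66813677]
27.275 [ 0.4989455  -0.32729848  0.10278969] [-0.96484707  0.15595051  2.30627209  2.20715391  0.39041986 -0.90346094] [-0.08278003  0.48678229 -2.65842509]
0 [-0.92234694  0.14917168  2.17884473  1.33769762  0.24578872 -0.0060947 ]
0.2 [-0.87472189  0.18729991  1.9964229   0.40083788  0.4224954   0.95496456]
0.4 [-0.83354242  0.27857275  1.79327786  0.14622919  0.70073038  1.22393018]
0.6 [-0.79967155  0.39631648  1.55924687  0.04738543  1.00545917  1.33031126]
0.8 [-0.77255252  0.54273585  1.29690679 -0.00287309  1.31628569  1.37993881]
```

Run:
```python
from plant import *
from h import *
import cv2
try:
    for p,z in((0,.08),(.2,.062),(.35,.056),(.5,.056),(.65,.056),(.8,.058),(.95,.06)):
        move_straight(*pose(over(.03,z,p),yb,p),feed=.035)
        if p>.6: dwell(.3)
except MotionError as e: print("ERR",p,e)
s=get_state();print(s["t"],s["ft_force"],s["q"])
c=read_camera("scene");d=read_camera("side")
cv2.imwrite("pics/t.png",np.hstack([cv2.resize(c["pixels"][150:270,150:270,::-1],(400,400),interpolation=2),cv2.resize(d["pixels"][150:270,290:410,::-1],(400,400),interpolation=2)]))
```

```text
34.05 [-0.6831182   0.13821446 -2.56372287] [-0.75610572  0.66924762  1.07349666 -0.02851174  1.56065982  1.3983112 ]
```

View pics/t.png

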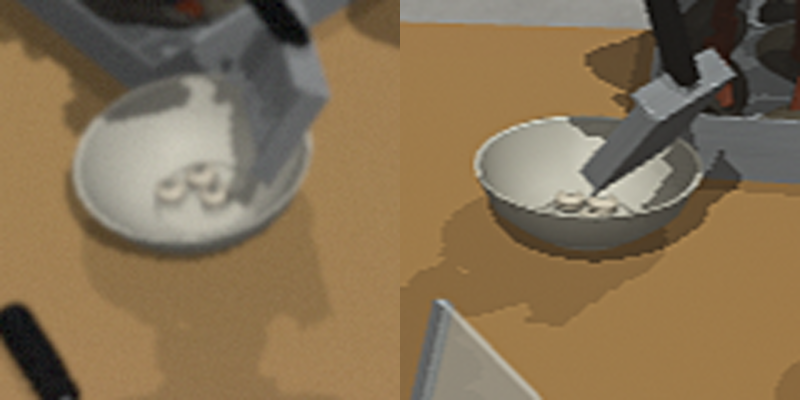

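All three blanks are in the bowl, at (172,190), (200,175) and (213,192) in the left crop. Now I'll set the scoop back down at its old place.

Run:
```python
from plant import *
from h import *
try:
    move_straight(pose(over(.04,.13,.95),yb,.95)[0],feed=.1)
    movep(*pose(np.array([.54,-.2,.13]),np.deg2rad(-20),0))
    movep(*pose(B+[0,0,.04],Y))
    r=move_straight(pose(B+[0,0,-.006],Y)[0],feed=.02,f_stop=2.5)
    s=get_state();print(s["t"],r,blade_of(s)[0],s["ft_force"],s["q"])
    ungrasp();dwell(.3)
    move_straight(pose(B,Y,0,(0,0,-.08))[0],feed=.08)
    dwell(.5)
except MotionError as e: print("ERR",e)
s=get_state();print(s["t"],s["width"],s["ft_force"])
c=read_camera("scene");pickle.dump(c,open("scene3.pkl","wb"))
D=pickle.load(open("d0.pkl","rb"))["scene"]["pixels"].astype(int);e=c["pixels"].astype(int)
for n,(x0,y0,x1,y1) in dict(scoop=(255,245,305,310),bowl=(165,165,215,240),bottle=(200,295,240,350),bead=(212,345,280,408),tool=(145,235,192,305),bead2=(85,295,148,350)).items():
    print(n,np.abs(D-e)[y0:y1,x0:x1].mean().round(1))
hs=c["pixels"][165:240,165:250];print("red,dark",hs.shape)
```

```text
39.0083 True [ 0.59321851 -0.10385813  0.00191705] [0.05514743 0.28256689 2.82642951] [-0.4962153   0.38602743  2.22248603  2.37780502  0.31237836 -1.0499983 ]
42.1167 1.0028618575892747 [1.36094017 0.08546796 0.12501171]
scoop 7.3
bowl 7.9
bottle 7.2
bead 7.4
tool 6.6
bead2 7.7
red,dark (75, 85, 3)
```

Run:
```python
from plant import *
print(get_state()["ft_force"]);print(sign_off())
```

```text
[ 0.02776341 -0.18923702 -0.4533512 ]
the job is handed in; nothing more can be done
None
```

The job is handed in, with no verdict returned: all three blanks were seen in the large white bowl after tipping, the scoop is back flat at its starting place, and a before-and-after image check showed no sign that the bowl, bottle, tool or bead bowls had moved.

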